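# Index a drilling turntable to its next plunger hole

### The arm

A 7-joint arm with a two-finger parallel gripper is mounted at the origin on the work surface. World frame = base frame: x ahead of the robot, y to its left, z up, the work surface at z = 0. Lengths are in m, angles in rad, forces in N, time in s.
With the tool pointing down it reaches from about 0.4 to 0.85 m from the base axis. Payload 4.5 kg.
Tool frame: the origin (TCP) lies between the finger pads; the fingertips stand 19 mm ahead of it and the grasp point (between the pads) is the TCP (r.tips_ahead is the distance from the TCP to the fingertips, in m); z points along the fingers, y is the line along which they close (so a half turn about z gives the same grasp; the last joint's range is limited). The gripper opens to 88 mm and grips with 3 to 60 N. Pads are 18 mm wide; open, the fingers measure 123 mm over their backs; the gripper's body (75 mm by 187 mm) begins 45 mm behind the grasp point.
Start: joints at [-1.144, 0.689, -0.195, 1.565, 0.157, 0.902, -0.215], TCP at [0.239, 0.577, 0.258] pointing down, gripper open.
Joint ranges: [-3.01, 3.01], [-0.46, 2.08], [-1.47, 1.51], [0.13, 2.56], [-1, 4.14], [0.04, 2.09], [-2.66, 2.66]. Speed limits (rad/s): [2.57, 2.57, 3.14, 3.14, 3.14, 3.14, 3.14].

### API

Orientations are given as a unit quaternion [x, y, z, w].
In Python, from plant import r, cams, models gives the robot as it stands. The module is installed in compiled form; this text tells all that it offers.
- The arm moves only by the tool jog_arm, never from a script. Its arguments are lists of equal length, an entry for each row: "turn": the turn, a rotation vector about the tool's x, y, z in rad, a list of three; "translation": the shift along the tool's x, y, z in m, a list of three; "grip": the closure, from 0 (fully open) to 1 (shut). In form: {"turn": [[ax, ay, az], ...], "translation": [[tx, ty, tz], ...], "grip": [grip, ...]}. A call has 1 to 20 rows; each row is the pose to reach, as a shift and turn from the pose commanded when the call began, along the tool's axes at that moment; what a row does not reach only later rows make up. A row lasts 1/8 s, in which the tool goes at most 62.5 mm and 10.7 degrees, less where a joint would pass 70% of its speed; a pose out of reach is approached as far as the arm can. A call with a gripper value outside its range is refused whole. The fingers move at their own pace and stop on an object; "force" is the grip in N (left out, the last holds). Time passes only in rows, so rows that repeat a pose let the fingers close. It gives the time, the measured TCP pose, the force, the opening and the grip force at its end, in the units of the state.
- r.get_state(): the state, without advancing time (a new reading comes with each control period).
- cams.snapshot(name): name is "side" or "top"; returns the picture (420x560x3 uint8, red, green, blue); there is no depth.
- cams.camera_params(name): a dict with "fx", "fy", "cx", "cy" (pixels), "eye" and "orientation" of the camera in the world. Camera axes: x right, y up, looking along -z (the intrinsics and any distortion apply to the point x, -y, -z); pixel columns grow to the right and rows downward; lengths in m; the calibration is good to about 2 mm. A picture is of the moment at which its call begins. camera_params takes no time and is no camera call.
- r.finish_job(): hands the job in; it is judged then, once.
Trained networks look in the newest picture that a camera, given by its name, has taken for a name from the list of things; names that differ only in an ending like _2 or _b are one class to them, and where a whole thing is asked for, a point or a joint stands for the part that bears it (a point fixed in the world has none). Each returns a list of dicts, best first, with "p" (0 to 1); they miss things now and then, are a little off and sometimes report something else, mostly with a low value. They report only what shows in the picture. A call takes as long as a camera call.
- models.find_in(camera, name): "position" ([x, y, z] in m, in world coordinates, good to about 4 mm: the middle of the surface that is visible of it).
- models.masks_of(camera, name): "pixels" (420x560 bool, what is visible of it).
- models.place_of(camera, name): "position" ([x, y, z] in m, in world coordinates, good to about 4 mm: a listed point, or the origin of a listed thing).
The state is a dict: "clock": time; "q": joint angles; "qd": joint speeds; "joint_torque": joint torques, N m; "tool_pos": TCP position; "eef_rot": TCP orientation; "contact_force": force on the tool from outside, world axes, zero at the start; "moment": the same for the moment, N m; "opening": opening from 0.0 (shut) to 1.0 (fully open); "finger_force": force on a finger pad.
Only numpy, scipy, OpenCV 4.12 (cv2) and the standard library are available. Lean on these libraries where they do the work, as an engineer would, in place of code of your own. Each camera call takes 0.05 s, during which the arm holds its last target. There are 200 camera calls.

### The job

Move the drilling turntable on to its next index hole: pull up the knob of the spring plunger, turn the table counter-clockwise (seen from above) and let the pin back down so that it drops fully home into the next hole and locks the table, then let go. The next hole is hidden under the table and must be felt for; turn the table gently and never force the pin, sideways or down (2.5 kg of load would bend it), and leave the other things on the bench where they are.

Things in the scene. Friction and masses are not known exactly. Their poses are not given: they have to be found in the camera images.
- turntable: Indexing turntable bolted to the bench: round grey base 290 mm across, 12 mm high; above it a flat aluminium rotary table 260 mm across (top 45 mm over the bench). Origin: on the vertical turning axis at bench height; x points to the plunger at stage = 0. A star-shaped wooden blank 90 mm across is bolted on the middle of the table (its nut's top 75 mm over the bench).
- stage (a joint): Turn of the rotary table in rad: 0 at the start hole, positive counter-clockwise from above, range -0.35 to 1.25. Turning takes about 2 N at the plunger, 1 N more when the pin drags. The next hole lies between 0.56 and 0.91; where differs each time and is hidden under the table. Plain flat ring before, between and beyond the two holes.
- plunger (a joint): Lift of the plunger in m: 0 with the pin fully home in a hole (locked, 1 mm play each way), 0.0075 with its tip on the plain ring between holes, 0.014 at most. A spring draws it down with 4 N at 0, 9 N at 0.014. The holes are 10 mm wide; let go, it snaps into a hole that it passes over slowly (30 mm/s or less).
- knob (a point): Centre of the plunger's round black knob, 26 mm in diameter and 22 mm high, axis vertical, 105 mm from the turntable's axis. This point is 89 mm over the bench with the pin home and rises with the plunger. It travels round with the table and does not turn on its own.
- block (a point): Centre of the steel block under the knob that holds the plunger, fixed on the rotary table 105 mm from its axis: 32 mm radially, 36 mm along the turning direction, 25 mm high (45 to 70 mm over the bench). Its flat side can be pushed to turn the table. x axis radially outward, y axis counter-clockwise.
- offcut_long: Loose plywood offcut 110 x 45 x 20 mm lying on the bench near the turntable; origin under its centre.
- offcut_short: Loose wood block 45 x 40 x 35 mm on the bench near the turntable; origin under its centre.
- screwdriver: Loose screwdriver lying on the bench beyond the turntable; origin under its middle.
- glue: Loose white glue bottle, 64 mm across, 170 mm high, standing; origin under its centre.
- pin: The plunger's steel locking pin, moving with the knob, hidden under the block and table; 8 mm thick, round tip. Origin: on the plunger's axis, 72 mm over the bench with the pin home; the tip is 50 mm below the origin. More than 25 N on it, spring included, would bend it.
- hammer: Loose hammer lying on the bench to the robot's right; origin under its middle.
- brush: Loose flat brush lying on the bench to the robot's right; origin under its middle.
- dowel_tray: Loose grey plastic tray 120 x 90 x 35 mm on the bench to the robot's left; origin under its centre.

How it is judged:
By the outcome, as a careful person would: the job done as asked, in the order asked, and still so for the second after the job is handed in, with the robot touching nothing.
It also fails if it takes over 48 s, if anything falls off the work surface, if the arm or the gripper's body presses on something with over 40 N, if the wrist force passes 120 N, or if a joint passes its speed limit or range.

## Working session

There is one attempt and no reset: what is moved stays moved. The work goes in short steps, Python scripts to look and compute and a tool call to move; the robot and the scene stay as the last step left them, time stands still between calls to the robot, and variables do not carry over. Pictures are saved under pics/ and viewed, at most 10 in all, crops included, and the job is handed in when it is done.

Besides the shell and the picture viewer there is one more tool, called after ">>>" by a JSON object that holds its "op" and its "data", one argument or row to a line. jog_arm: Moves the arm, as the interface text tells. Its arguments: {"type":"object","properties":{"turn":{"type":"array"},"translation":{"type":"array"},"grip":{"type":"array"},"force":{"type":"number"}},"required":["turn","translation","grip"]}

```bash
mkdir -p pics; python3 - <<'E'
from plant import r,cams,models
import cv2,numpy as np
for c in("top","side"):
    im=cams.snapshot(c); cv2.imwrite(f"pics/{c}0.png",im[:,:,::-1])
    for n in("turntable","knob","block"):
        print(c,n,[(np.round(d["position"],4).tolist(),round(d["p"],2)) for d in models.place_of(c,n)[:2]])
    p=cams.camera_params(c);print(p)
s=r.get_state();print({k:np.round(v,3).tolist() for k,v in s.items()})
E
```

```text
top turntable [([0.5567, 0.0357, -0.0054], 0.59)]
top knob [([0.5499, 0.1438, 0.0883], 0.43)]
top block [([0.5553, 0.1485, 0.0544], 0.75)]
{'fx': 464.8983512085162, 'fy': 464.8983512085162, 'cx': 280.48998993994144, 'cy': 209.2010332257205, 'eye': array([ 3.74478894e-01, -1.62407063e-05,  1.49757201e+00]), 'orientation': array([-0.05794576,  0.04980862,  0.70979538, -0.70025132])}
side turntable [([0.5579, 0.0367, 0.0004], 0.73)]
side knob [([0.5512, 0.1467, 0.0906], 0.66)]
side block [([0.5502, 0.1442, 0.0555], 0.79)]
{'fx': 429.48700722608476, 'fy': 429.48700722608476, 'cx': 273.0904592918401, 'cy': 211.24623227950264, 'eye': array([0.54504241, 0.7246868 , 0.95338507]), 'orientation': array([-0.00937639,  0.334071  ,  0.94243698, -0.01100884])}
{'clock': 0.4, 'q': [-1.144, 0.689, -0.195, 1.565, 0.157, 0.902, -0.215], 'qd': [0.001, -0.002, -0.001, -0.001, 0.001, 0.001, 0.0], 'joint_torque': [0.001, -52.696, -1.265, -15.35, -0.052, 0.002, 0.0], 'tool_pos': [0.239, 0.577, 0.258], 'eef_rot': [0.195, 0.981, -0.0, -0.0], 'contact_force': [0.339, -0.199, -0.176], 'moment': [-0.035, 0.032, -0.011], 'finger_force': 0.0, 'opening': 1.001}
```

```bash
python3 -c "
import cv2,numpy as np
a=cv2.imread('pics/top0.png');b=cv2.imread('pics/side0.png')
cv2.imwrite('pics/both0.png',cv2.resize(np.vstack([a,b]),(448*1,672))[:600] if 0 else cv2.resize(np.hstack([a,b]),(800,300)))"
```

```text
(no output)
```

View pics/top0.png

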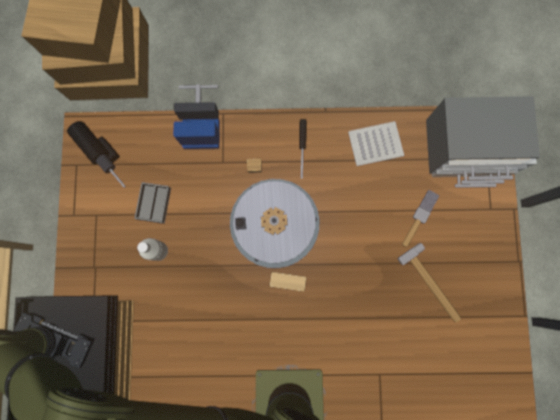

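View pics/side0.png

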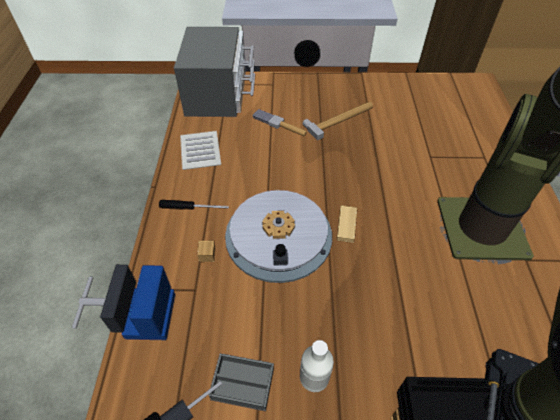

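The pictures show the turntable at about (274,222) in the top view. Its knob is at (241,224), on the robot's left side at +y, and the bottle at (151,249) is clear of my path. My plan is to:
1. grip the knob tangentially
2. lift it
3. turn about 0.42 rad
4. release it onto the plain ring
5. straddle the block and push slowly until the pin snaps in

First I move above the knob.

>>> {"op": "jog_arm", "data": {
  "turn": [
    [0,0,0.1],
    [0,0,0.22],
    [0,0,0.34],
    [0,0,0.46],
    [0,0,0.58],
    [0,0,0.7],
    [0,0,0.82],
    [0,0,0.94],
    [0,0,1.06],
    [0,0,1.117],
    [0,0,1.117],
    [0,0,1.117],
    [0,0,1.117]
  ],
  "translation": [
    [-0.04,-0.025,0],
    [-0.09,-0.056,0],
    [-0.14,-0.087,0],
    [-0.19,-0.118,0],
    [-0.24,-0.149,0],
    [-0.29,-0.18,0],
    [-0.34,-0.21,0],
    [-0.39,-0.241,0],
    [-0.43,-0.266,0],
    [-0.4545,-0.2815,0.03],
    [-0.4545,-0.2815,0.07],
    [-0.4545,-0.2815,0.09],
    [-0.4545,-0.2815,0.09]
  ],
  "grip": [0.3,0.3,0.3,0.3,0.3,0.3,0.3,0.3,0.3,0.3,0.3,0.3,0.3],
  "force": 5
}}

```text
clock: 2.02
tool_pos: [0.5504, 0.1432, 0.1664]
eef_rot: [0.685, 0.728, -0.001, -0.001]
contact_force: [-0.0, -0.8, 0.4]
opening: 0.708
finger_force: 0.0
```

```bash
python3 - <<'E'
from plant import r,cams,models
import cv2,numpy as np
from scipy.spatial.transform import Rotation as R
im=cams.snapshot("side"); 
s=r.get_state();print({k:np.round(s[k],4).tolist() for k in("clock","q","tool_pos","eef_rot","contact_force","opening")})
print(np.round(R.from_quat(s["eef_rot"]).as_matrix(),4))
for n in("knob","block"): print(n,[(np.round(d["position"],4).tolist(),round(d["p"],2)) for d in models.place_of("side",n)[:2]])
cv2.imwrite("pics/s1.png",cv2.resize(im[130:330,180:420,::-1],None,fx=3,fy=3))
E
```

```text
{'clock': 2.075, 'q': [-0.3654, 0.7406, 0.0512, 1.8258, -0.0636, 0.5775, -0.2132], 'tool_pos': [0.5513, 0.1434, 0.1676], 'eef_rot': [0.6852, 0.7284, -0.0003, -0.0002], 'contact_force': [0.6132, 0.0367, 0.4409], 'opening': 0.6995}
[[-6.110e-02  9.981e-01 -8.000e-04]
 [ 9.981e-01  6.110e-02 -1.000e-04]
 [-0.000e+00 -8.000e-04 -1.000e+00]]
knob [([0.7471, 0.1009, 0.0018], 0.66), ([0.5508, 0.1487, 0.0894], 0.54)]
block [([0.5527, 0.145, 0.0525], 0.86), ([0.4745, 0.4161, 0.0038], 0.34)]
```

View pics/s1.png

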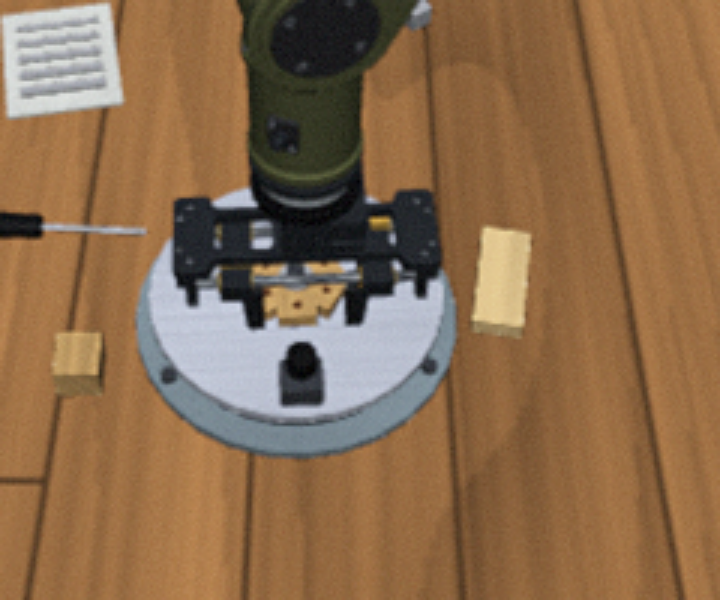

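The fingers straddle the knob, which sits at crop pixel (300,360), so they are centred sideways. I descend and close lightly.

>>> {"op": "jog_arm", "data": {
  "turn": [
    [0,0,0],
    [0,0,0],
    [0,0,0],
    [0,0,0],
    [0,0,0],
    [0,0,0],
    [0,0,0],
    [0,0,0],
    [0,0,0]
  ],
  "translation": [
    [0.0015,0,0.025],
    [0.0015,0,0.055],
    [0.0015,0,0.07],
    [0.0015,0,0.0725],
    [0.0015,0,0.0725],
    [0.0015,0,0.0725],
    [0.0015,0,0.0725],
    [0.0015,0,0.0725],
    [0.0015,0,0.0725]
  ],
  "grip": [0.4,0.5,0.5,0.5,0.6,0.65,0.7,0.8,0.8],
  "force": 4
}}

```text
clock: 3.3
tool_pos: [0.5523, 0.1451, 0.0959]
eef_rot: [0.685, 0.728, 0.001, 0.001]
contact_force: [1.4, 0.8, 4.9]
opening: 0.292
finger_force: 4.0
```

>>> {"op": "jog_arm", "data": {
  "turn": [
    [0,0,0],
    [0,0,0],
    [0,0,0],
    [0,0,0],
    [0,0,0],
    [0,0,0],
    [0,0,0],
    [0,0,0]
  ],
  "translation": [
    [0,0,0],
    [0,0,0],
    [0,0,-0.002],
    [0,0,-0.005],
    [0,0,-0.008],
    [0,0,-0.011],
    [0,0,-0.012],
    [0,0,-0.012]
  ],
  "grip": [0.9,0.9,0.9,0.9,0.9,0.9,0.9,0.9],
  "force": 25
}}

```text
clock: 4.3
tool_pos: [0.551, 0.145, 0.1071]
eef_rot: [0.685, 0.728, -0.0, -0.0]
contact_force: [3.0, 1.0, -8.4]
opening: 0.285
finger_force: 25.0
```

>>> {"op": "jog_arm", "data": {
  "turn": [
    [0,0,-0.03],
    [0,0,-0.07],
    [0,0,-0.11],
    [0,0,-0.15],
    [0,0,-0.19],
    [0,0,-0.23],
    [0,0,-0.27],
    [0,0,-0.31],
    [0,0,-0.35],
    [0,0,-0.38],
    [0,0,-0.41],
    [0,0,-0.42],
    [0,0,-0.42],
    [0,0,-0.42]
  ],
  "translation": [
    [0,-0.0032,0],
    [-0.0003,-0.0073,0],
    [-0.0006,-0.0115,0],
    [-0.0012,-0.0157,0],
    [-0.0019,-0.0198,0],
    [-0.0028,-0.0239,0],
    [-0.0038,-0.028,0],
    [-0.005,-0.032,0],
    [-0.0064,-0.036,0],
    [-0.0075,-0.039,0],
    [-0.0087,-0.0419,0],
    [-0.0091,-0.0428,0],
    [-0.0091,-0.0428,0],
    [-0.0091,-0.0428,0]
  ],
  "grip": [0.9,0.9,0.9,0.9,0.9,0.9,0.9,0.9,0.9,0.9,0.9,0.9,0.9,0.9]
}}

```text
clock: 6.05
tool_pos: [0.5091, 0.1327, 0.1072]
eef_rot: [0.519, 0.855, -0.0, 0.0]
contact_force: [4.7, -3.0, -9.0]
opening: 0.284
finger_force: 25.0
```

>>> {"op": "jog_arm", "data": {
  "turn": [
    [0,0,0],
    [0,0,0],
    [0,0,0],
    [0,0,0],
    [0,0,0],
    [0,0,0],
    [0,0,0]
  ],
  "translation": [
    [0,0,0.0015],
    [0,0,0.003],
    [0,0,0.0035],
    [0,0,0.0035],
    [0,0,0.0035],
    [0,0,0.0035],
    [0,0,0.0035]
  ],
  "grip": [0.9,0.9,0.9,0.6,0.4,0.2,0.2]
}}

```text
clock: 6.92
tool_pos: [0.5089, 0.1336, 0.1039]
eef_rot: [0.518, 0.855, 0.0, -0.0]
contact_force: [-0.2, 0.2, -0.0]
opening: 0.717
finger_force: 0.0
```

```bash
python3 - <<'E'
from plant import r,cams,models
import cv2,numpy as np
im=cams.snapshot("side"); 
s=r.get_state();print({k:np.round(s[k],4).tolist() for k in("clock","q","tool_pos","eef_rot","contact_force","opening")})
for n in("knob","block"): print(n,[(np.round(d["position"],4).tolist(),round(d["p"],2)) for d in models.place_of("side",n)[:2]])
cv2.imwrite("pics/s2.png",cv2.resize(im[160:300,200:400,::-1],None,fx=4,fy=4))
E
```

```text
{'clock': 6.975, 'q': [-0.3129, 0.8087, -0.0513, 1.9865, 0.1079, 0.349, 0.0314], 'tool_pos': [0.509, 0.1334, 0.1038], 'eef_rot': [0.5183, 0.8552, 0.0001, -0.0001], 'contact_force': [0.3722, 0.0414, -0.6567], 'opening': 0.7618}
knob [([0.3738, -0.0021, 0.0002], 0.73), ([0.5085, 0.1332, 0.0981], 0.59)]
block [([0.5078, 0.133, 0.0565], 0.71), ([0.3701, -0.0029, -0.0011], 0.49)]
```

View pics/s2.png

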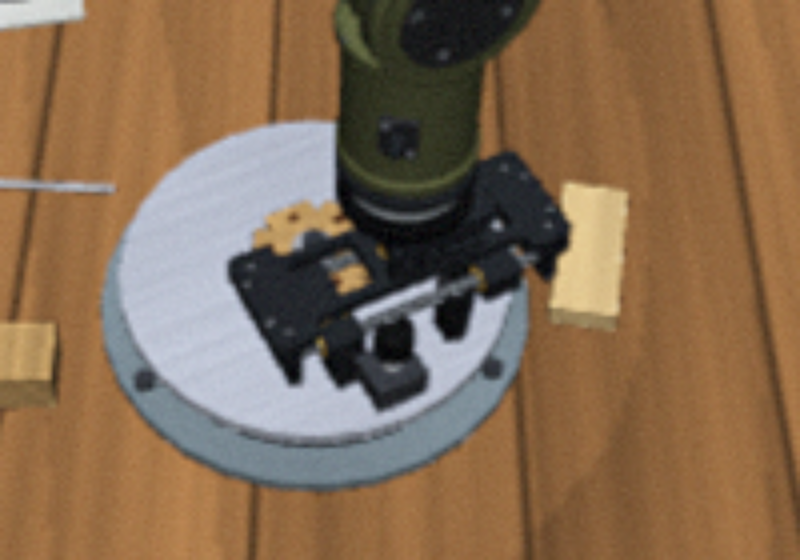

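The knob at crop pixel (395,340) has risen and the block is at (390,380), between the open fingers. I descend astride the block and close to 44 mm without touching it.

>>> {"op": "jog_arm", "data": {
  "turn": [
    [0,0,0],
    [0,0,0],
    [0,0,0],
    [0,0,0],
    [0,0,0],
    [0,0,0]
  ],
  "translation": [
    [0,0,0.01],
    [0,0,0.022],
    [0,0,0.03],
    [0,0,0.031],
    [0,0,0.031],
    [0,0,0.031]
  ],
  "grip": [0.2,0.2,0.3,0.4,0.5,0.5],
  "force": 5
}}

```text
clock: 7.82
tool_pos: [0.5093, 0.1333, 0.073]
eef_rot: [0.518, 0.855, 0.0, 0.0]
contact_force: [-0.2, 0.4, -0.8]
opening: 0.499
finger_force: 0.0
```

>>> {"op": "jog_arm", "data": {
  "turn": [
    [0,0,-0.015],
    [0,0,-0.03],
    [0,0,-0.045],
    [0,0,-0.06],
    [0,0,-0.075],
    [0,0,-0.09],
    [0,0,-0.105],
    [0,0,-0.12]
  ],
  "translation": [
    [0,-0.0016,0],
    [0,-0.0032,0],
    [-0.0001,-0.0047,0],
    [-0.0002,-0.0063,0],
    [-0.0003,-0.0079,0],
    [-0.0004,-0.0094,0],
    [-0.0006,-0.011,0],
    [-0.0008,-0.0126,0]
  ],
  "grip": [0.5,0.5,0.5,0.5,0.5,0.5,0.5,0.5]
}}

```text
clock: 8.82
tool_pos: [0.4989, 0.1269, 0.0729]
eef_rot: [0.466, 0.885, 0.001, 0.0]
contact_force: [4.9, 0.9, -0.6]
opening: 0.5
finger_force: 2.5
```

>>> {"op": "jog_arm", "data": {
  "turn": [
    [0,0,-0.015],
    [0,0,-0.03],
    [0,0,-0.045],
    [0,0,-0.06]
  ],
  "translation": [
    [0,-0.0016,0],
    [0,-0.0032,0],
    [-0.0001,-0.0047,0],
    [-0.0002,-0.0063,0]
  ],
  "grip": [0.5,0.5,0.5,0.5]
}}

```text
clock: 9.32
tool_pos: [0.4936, 0.1231, 0.0729]
eef_rot: [0.439, 0.899, 0.0, 0.0]
contact_force: [4.8, 1.3, 1.7]
opening: 0.501
finger_force: 2.4
```

Still turning freely (about 5 N).

>>> {"op": "jog_arm", "data": {
  "turn": [
    [0,0,-0.015],
    [0,0,-0.03],
    [0,0,-0.045]
  ],
  "translation": [
    [0,-0.0016,0],
    [0,-0.0032,0],
    [-0.0001,-0.0047,0]
  ],
  "grip": [0.5,0.5,0.5]
}}

```text
clock: 9.7
tool_pos: [0.4891, 0.1198, 0.0728]
eef_rot: [0.419, 0.908, -0.0, -0.0]
contact_force: [2.5, 1.1, 2.5]
opening: 0.501
finger_force: 1.9
```

>>> {"op": "jog_arm", "data": {
  "turn": [
    [0,0,-0.015],
    [0,0,-0.03],
    [0,0,-0.045]
  ],
  "translation": [
    [0,-0.0016,0],
    [0,-0.0032,0],
    [-0.0001,-0.0047,0]
  ],
  "grip": [0.5,0.5,0.5]
}}

```text
clock: 10.07
tool_pos: [0.4851, 0.1166, 0.0724]
eef_rot: [0.398, 0.917, -0.001, -0.001]
contact_force: [1.7, 0.7, -1.3]
opening: 0.501
finger_force: 0.9
```

>>> {"op": "jog_arm", "data": {
  "turn": [
    [0,0,-0.015],
    [0,0,-0.03],
    [0,0,-0.045]
  ],
  "translation": [
    [0,-0.0016,0],
    [0,-0.0032,0],
    [-0.0001,-0.0047,0]
  ],
  "grip": [0.5,0.5,0.5]
}}

```text
clock: 10.45
tool_pos: [0.4838, 0.1147, 0.0727]
eef_rot: [0.377, 0.926, 0.001, 0.001]
contact_force: [5.3, 3.7, -4.4]
opening: 0.503
finger_force: 3.0
```

The tool moved only about 2.3 of the 4.7 mm and the force rose, so the pin may have dropped in. I check.

```bash
python3 - <<'E'
from plant import r,cams,models
import cv2,numpy as np
for c in("side","top"):
    im=cams.snapshot(c)
    if c=="side": cv2.imwrite("pics/s3.png",cv2.resize(im[180:300,220:380,::-1],None,fx=5,fy=5))
    s=r.get_state();print({k:np.round(s[k],4).tolist() for k in("clock","tool_pos","contact_force")})
    for n in("knob","block"): print(n,[(np.round(d["position"],4).tolist(),round(d["p"],2)) for d in models.place_of(c,n)[:3]])
E
```

```text
{'clock': 10.5, 'tool_pos': [0.4838, 0.1146, 0.0727], 'contact_force': [3.7754, 4.2144, -4.3323]}
knob []
block [([0.4858, 0.1187, 0.0569], 0.95)]
{'clock': 10.65, 'tool_pos': [0.4837, 0.1146, 0.0727], 'contact_force': [4.3004, 2.868, -4.8096]}
knob []
block [([0.4878, 0.117, 0.0557], 0.6)]
```

View pics/s3.png

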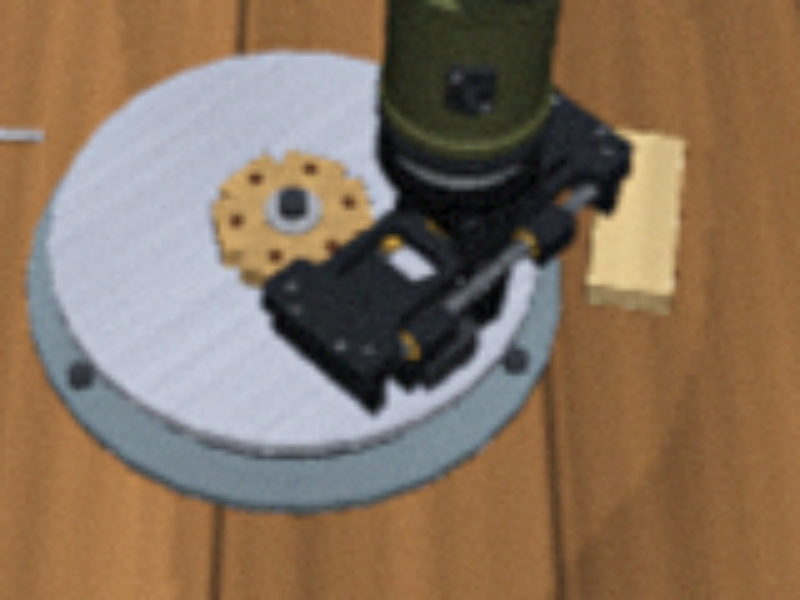

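The gripper hides the knob in this view. I test with a further 2 mm nudge.

>>> {"op": "jog_arm", "data": {
  "turn": [
    [0,0,-0.01],
    [0,0,-0.02],
    [0,0,-0.02]
  ],
  "translation": [
    [0,-0.001,0],
    [0,-0.002,0],
    [0,-0.002,0]
  ],
  "grip": [0.5,0.5,0.5]
}}

```text
clock: 11.12
tool_pos: [0.4839, 0.1143, 0.0728]
eef_rot: [0.368, 0.93, 0.003, 0.002]
contact_force: [6.4, 4.6, -5.2]
opening: 0.506
finger_force: 3.9
```

The tool stayed put and the force rose to 7.9 N, so the table is locked. I back off, open, rise and move aside to check the knob height.

>>> {"op": "jog_arm", "data": {
  "turn": [
    [0,0,0.02],
    [0,0,0.05],
    [0,0,0.05],
    [0,0,0.05],
    [0,0,0.05],
    [0,0,0.05],
    [0,0,0.05],
    [0,0,0.05],
    [0,0,0.05],
    [0,0,0.05],
    [0,0,0.05],
    [0,0,0.05]
  ],
  "translation": [
    [0,0.003,0],
    [0,0.008,0],
    [0,0.008,0],
    [0,0.008,0],
    [0,0.008,-0.01],
    [0,0.008,-0.04],
    [0,0.008,-0.08],
    [0,0.008,-0.13],
    [-0.02,-0.03,-0.15],
    [-0.05,-0.07,-0.17],
    [-0.08,-0.11,-0.17],
    [-0.08,-0.11,-0.17]
  ],
  "grip": [0.5,0.5,0.4,0.25,0.2,0.2,0.2,0.2,0.2,0.2,0.2,0.2]
}}

```text
clock: 12.62
tool_pos: [0.4628, -0.0277, 0.2434]
eef_rot: [0.396, 0.918, -0.001, 0.0]
contact_force: [0.6, 0.5, -0.4]
opening: 0.799
finger_force: 0.0
```

```bash
python3 - <<'E'
from plant import r,cams,models
import cv2,numpy as np
for c in("side","top"):
    im=cams.snapshot(c)
    if c=="side": cv2.imwrite("pics/s4.png",cv2.resize(im[180:300,220:380,::-1],None,fx=5,fy=5))
    for n in("turntable","knob","block"): print(c,n,[(np.round(d["position"],4).tolist(),round(d["p"],2)) for d in models.place_of(c,n)[:3]])
s=r.get_state();print({k:np.round(s[k],4).tolist() for k in("clock","tool_pos","contact_force")})
E
```

```text
side turntable [([0.5599, 0.0403, 0.0003], 0.89), ([0.5637, -0.4249, -0.0057], 0.25)]
side knob [([0.4844, 0.1195, 0.0885], 0.6)]
side block [([0.4894, 0.1188, 0.0583], 0.64)]
top turntable [([0.5587, 0.035, -0.0018], 0.8)]
top knob [([0.4863, 0.1165, 0.0866], 0.63)]
top block [([0.4884, 0.1175, 0.058], 0.71)]
{'clock': 13.025, 'tool_pos': [0.4643, -0.0217, 0.2426], 'contact_force': [-0.0636, 0.1475, 0.4044]}
```

View pics/s4.png

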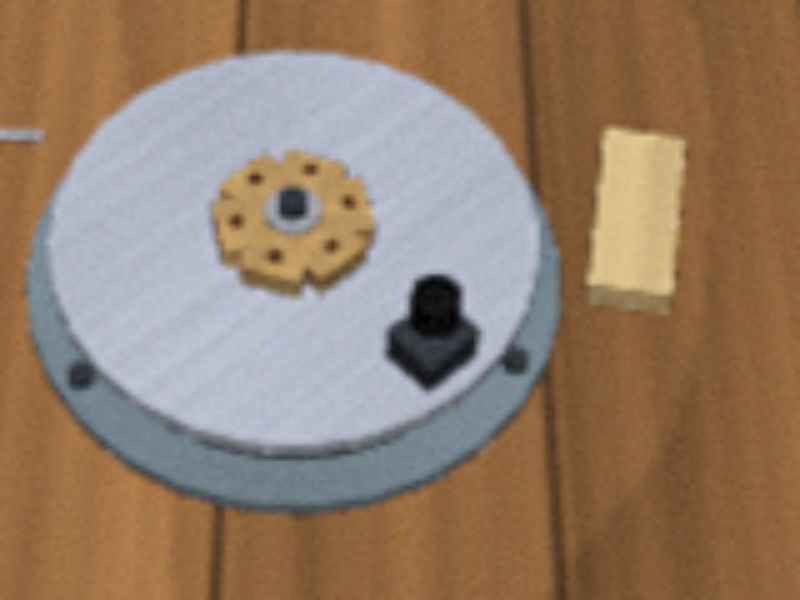

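The knob at crop pixel (436,305) sits low on its block. Both cameras put it at z of about 0.087–0.089, which is home rather than on the ring at 0.0965. The stage is about 0.65. I hand in.

```bash
python3 -c "
from plant import r
print(r.finish_job())"
```

```text
the job is handed in; nothing more can be done
None
```

The table is on its next index hole at about 0.65 rad, with the pin home by its camera-measured height and the table locked against an 8 N push; the gripper is clear and the job was handed in at about 13 s.

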